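Set the spring callipers on the rule board

TASK

The next lid has to be cut to the size set on the rule board: pick up the spring callipers, bring their two tips over the two brass stops, level and less than a finger's breadth above them, and squeeze the legs until each tip stands right over the line scribed on its stop. Keep that gap steady for two seconds and finish still holding them there in the air, squeezed and clear of the board, so that I can run the nut down. Do not shift the sliding stop or lean on the board, and leave everything else on the bench where it is.

Things in the scene. Friction and masses are not known exactly. Their poses are not given: they have to be found in the camera images.
- calliper_grip (a point): Centre of the spring callipers (large steel tweezers lying flat): midway between the two black ribbed finger grips, half-way up, 8 mm above their underside. x points along them to the tips, y to the left leg, z up. Grips: 59 mm wide over both at rest (63 at their front ends), 40 mm long in x, 16 mm high, to be taken from above, one finger on each. Tips 92 mm ahead of this point, end of the bow 94 mm behind.
- calliper: The callipers as a whole, 0.16 kg; origin 8 mm below calliper_grip, same axes. Legs of upright steel strip, 16 mm high at the grips, spring from a round bow. At rest the tips are 80 mm apart. A brass nut on a screw crosses the legs 40 mm behind the origin and stands out 36 mm to the right of the middle (40 mm when squeezed).
- leg_left (a joint): How far the left leg is squeezed in (rad), 0 at rest. It turns about a point 70 mm behind calliper_grip, so each mm of width taken up over the grips closes the tips by 2.3 mm. The spring pushes back 0.87 N for each mm of width taken up (9 N at 10 mm).
- leg_right (a joint): The same for the right leg.
- tip_left (a point): End of the left (+y) leg of the callipers, at the middle of its height. The last 20 mm are a bar 5 mm wide and 8 mm high; the leg behind it is 12 to 16 mm high, on the same middle line. Axes turn with the leg.
- tip_right (a point): End of the right (-y) leg of the callipers, like tip_left.
- line_fixed (a point): Middle of the 36 mm line scribed on the fixed brass stop of the rule board, on its top face, 19 mm above the bench. x runs along the line, y along the rule towards the sliding stop, z up. Both stops straddle the rule, each 42 mm (x) by 12 mm (y), 4 mm above it.
- line_slide (a point): Middle of the line on the sliding brass stop; same height, shape and axes; a small thumb screw at its +x end. It stands 36 to 56 mm from line_fixed along +y: that is the gap wanted. It slides if pushed with more than 4 N.
- rule_board: Fixed hardwood board, 72 mm (x) by 240 mm (y) by 12 mm high, with a steel rule let in along y, 3 mm proud; origin under its centre, on the bench; axes as line_fixed, which is 25 mm from the centre towards -y.
- beaker: Bystander: unglazed cup, 84 mm across, 98 mm high; origin under its centre.
- small_mould: Bystander: round plaster mould with a hole in the top, 86 mm across, 74 mm high; origin under its centre.
- glaze_jar: Bystander: grey screw-top jar, 64 mm across, 75 mm high; origin under its centre.
- rib: Bystander: flat wooden rib, 50 by 135 by 6 mm, rounded ends; origin under its centre.
- turning_tool: Bystander: wooden-handled loop tool, 160 mm long in x, 12 mm high, 20 mm wide; origin under its middle.
- plug: Bystander: plaster plug, 76 mm across, 22 mm high; origin under its centre.
- brush: Bystander: flat brush, about 170 mm long in x; origin under it.

How it is judged (in metres and radians):
On the way, in this order (a step that is already met when the one before it is completed fails the run):
1. the callipers are lifted clear of the bench, in the gripper (height (world z) of calliper_grip above 0.03 m and contact force between the fingers and calliper above 1 N), for 0.2 s.
2. both tips are held over their lines, just above the stops, and kept there (((y of tip_left in the frame of line_slide between -0.003 and 0.003 m and x of tip_left in the frame of line_slide between -0.012 and 0.012 m and z of tip_left in the frame of line_slide between 0.004 and 0.022 m and y of tip_right in the frame of line_fixed between -0.003 and 0.003 m and x of tip_right in the frame of line_fixed between -0.012 and 0.012 m and z of tip_right in the frame of line_fixed between 0.004 and 0.022 m) or (y of tip_right in the frame of line_slide between -0.003 and 0.003 m and x of tip_right in the frame of line_slide between -0.012 and 0.012 m and z of tip_right in the frame of line_slide between 0.004 and 0.022 m and y of tip_left in the frame of line_fixed between -0.003 and 0.003 m and x of tip_left in the frame of line_fixed between -0.012 and 0.012 m and z of tip_left in the frame of line_fixed between 0.004 and 0.022 m)) and contact force between calliper and rule_board below 0.3 N and contact force between the fingers and calliper above 2 N and angle between calliper_grip's own z axis and vertical below 0.17 rad), for 1.5 s.
At the end, for the whole second after the job is handed in: Each tip is over its own stop's line: within 3 mm across the line, 12 mm of its middle along it, tip centre 4 to 22 mm above the stop's top. Callipers gripped (over 2 N), level within 0.17 rad, still, clear of the board (all of step 2 and linear speed of calliper below 0.03 m/s and angular speed of calliper below 0.3 rad/s); the arm keeps its last pose, push and grip.
It fails at once if the sliding stop is shifted by more than 4 mm (distance of line_slide from where it was at the start of the episode above 0.004 m).
It fails at once if the callipers or the fingers lean on the rule board with more than 8 N (contact force between any of calliper, the fingers and rule_board above 8 N).
It fails at once if a bystander is shifted by more than 20 mm or knocked over (distance of any of beaker, small_mould, glaze_jar, rib, turning_tool, plug, brush from where it was at the start of the episode above 0.02 m or angle between any of beaker, small_mould, glaze_jar's own z axis and vertical above 0.5 rad).
It also fails if it takes over 45 s, if anything falls off the work surface, if the arm or the gripper's body presses on something with over 40 N, if the wrist force passes 120 N, or if a joint passes its speed limit or range.

ROBOT

A 6-joint arm with a two-finger parallel gripper is mounted at the origin on the work surface. World frame = base frame: x ahead of the robot, y to its left, z up, the work surface at z = 0. Lengths are in m, angles in degrees, forces in N, time in s.
With the tool pointing down it reaches from about 0.3 to 0.75 m from the base axis. Payload 8.5 kg.
Tool frame: the origin (TCP) lies on the mounting face of the last link; the fingertips stand 173 mm ahead of it and the grasp point (between the pads) lies 155 mm ahead of it (env.tips_ahead is the distance from the TCP to the fingertips, in m); z points along the fingers, x is the direction in which the jaws open and shut, and the axes are right-handed (so a half turn about z gives the same grasp; the last joint's range is limited). The gripper opens to 85 mm and grips with 20 to 120 N. Pads are 22 mm wide; open, the fingers measure 114 mm over their backs; the gripper's body (76 mm by 85 mm) begins 54 mm behind the grasp point. The pads swing forward as they close: fully open they stand 13 mm farther back than shut.
Start: joints at [-87.68, 21.807, 74.336, -0, 83.858, -12.336], TCP at [0.139, -0.532, 0.405] pointing down, gripper open.
Joint ranges: [-178.18, 178.18], [-50.72, 133.34], [12.68, 142.11], [-81.47, 261.47], [9.98, 163.14], [-165.26, 165.26]. Speed limits (degrees/s): [136.94, 136.94, 180, 180, 180, 180].

INTERFACE

Orientations are given as a 3x3 rotation matrix whose columns are the frame's x, y, z axes.
In Python, from rig import env gives the robot as it stands. The module is installed in compiled form; this text tells all that it offers.
- The arm moves only by the tool step_arm, never from a script. Its argument "increments" is a list of rows, each an object of numbers: "x", "y", "z": the shift along the tool's x, y, z in cm; "wx", "wy", "wz": the turn, a rotation vector about the tool's x, y, z in rad; "gripper": the finger opening in cm, from 0 to 8.54. A call has 1 to 20 rows; each row shifts and turns the commanded pose from where the row before left it, along the tool's axes as they then stand; what a row does not reach is not made up. A row lasts 1/10 s, in which the tool goes at most 50 mm and 8.59 degrees, less where a joint would pass 70% of its speed; a pose out of reach is approached as far as the arm can. A call with a gripper value outside its range is refused whole. The fingers move at their own pace and stop on an object; "newtons" is the grip in N (left out, the last holds). Time passes only in rows, so rows that do not move let the fingers close. It gives the time, the measured TCP pose, the force and the opening at its end, in the units of the state.
- env.observe(): the state, without advancing time (a new reading comes with each control period).
- env.get_image(name): name is "scene" or "top" or "wrist"; returns a dict with "color" (400x640x3 uint8, blue, green, red), "camera_matrix" (3x3 intrinsics, pixels), "rvec" (rotation vector, rad) and "tvec" (3), from world to camera coordinates, as OpenCV has them. Camera axes: x right, y down, z forward; pixel columns grow to the right and rows downward; lengths in m; the calibration is good to about 2 mm. A picture is of the moment at which its call begins. There is no depth.
- env.close_job(): hands the job in, once; it reports no verdict.
The state is a dict: "time_s": time; "q": joint angles; "qvel": joint speeds; "joint_efforts": joint torques, N m; "position": TCP position; "tool_rot": TCP orientation; "ft_force": force on the tool from outside, world axes, zero at the start; "wrist_torque": the same for the moment, N m; "grip_width": finger opening in m.
Only numpy, scipy, OpenCV 4.12 (cv2) and the standard library are available. Lean on these libraries where they do the work, as an engineer would, in place of code of your own. Each camera call takes 0.05 s, during which the arm holds its last target. There are 200 camera calls.

## Working session

There is one attempt and no reset: what is moved stays moved. The work goes in short steps, Python scripts to look and compute and a tool call to move; the robot and the scene stay as the last step left them, time stands still between calls to the robot, and variables do not carry over. Pictures are saved under pics/ and viewed, about 8 in all and at most 12, crops included, and the job is handed in when it is done.

Besides the shell and the picture viewer there is one more tool, called after "Call:" as name([rows], argument=value, ...), one row to a line, values as JSON. step_arm: Moves the arm, as the interface text tells. Its arguments: {"type":"object","properties":{"increments":{"type":"array"},"newtons":{"type":"number"}},"required":["increments"]}

```bash
mkdir -p pics
cat > h.py <<'E'
import numpy as np, cv2
from rig import env
def cam(n):
    d=env.get_image(n); R=cv2.Rodrigues(np.array(d["rvec"],float))[0]
    return d["color"],np.array(d["camera_matrix"]),R,np.array(d["tvec"],float).ravel()
def ray(c,uv,z):
    _,K,R,t=c; uv=np.atleast_2d(uv).astype(float)
    d=(R.T@np.linalg.inv(K)@np.c_[uv,np.ones(len(uv))].T).T; o=-R.T@t
    return o+d*((z-o[2])/d[:,2])[:,None]
def proj(c,P):
    _,K,R,t=c; p=(K@(R@np.atleast_2d(P).T+t[:,None])).T; return p[:,:2]/p[:,2:]
E
python3 - <<'E'
from h import *
for n in("top","scene"):
    c=cam(n); cv2.imwrite(f"pics/{n}0.png",c[0]); print(n,c[1].round(1).tolist(),(-c[2].T@c[3]).round(3),c[2].round(2).tolist())
s=env.observe();print(s["time_s"],s["tool_rot"],s["grip_width"],env.tips_ahead)
E
```

```text
top [[412.2, 0.0, 326.1], [0.0, 412.2, 195.7], [0.0, 0.0, 1.0]] [ 0.369 -0.006  1.122] [[0.13, -0.99, 0.01], [-0.97, -0.13, -0.22], [0.22, 0.02, -0.98]]
scene [[390.3, 0.0, 320.1], [0.0, 390.3, 197.3], [0.0, 0.0, 1.0]] [1.409 0.201 0.858] [[-0.26, 0.97, 0.02], [0.66, 0.19, -0.72], [-0.7, -0.17, -0.69]]
0.1 [[ 2.53006299e-01 -9.67464630e-01 -5.13021238e-05]
 [-9.67463851e-01 -2.53006162e-01  1.25622141e-03]
 [-1.22832954e-03 -2.68198981e-04 -9.99999210e-01]] 0.08519088758805703 0.1734
```

View pics/top0.png

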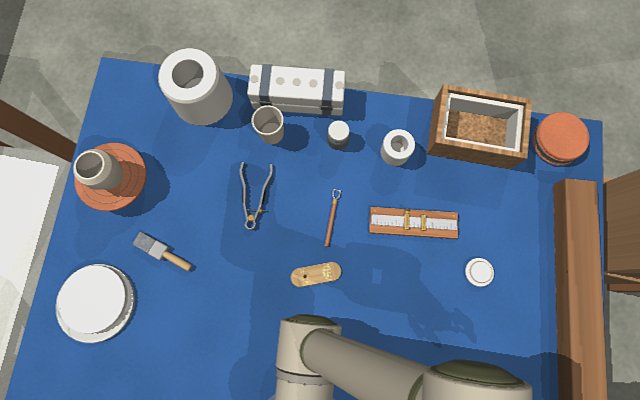

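View pics/scene0.png

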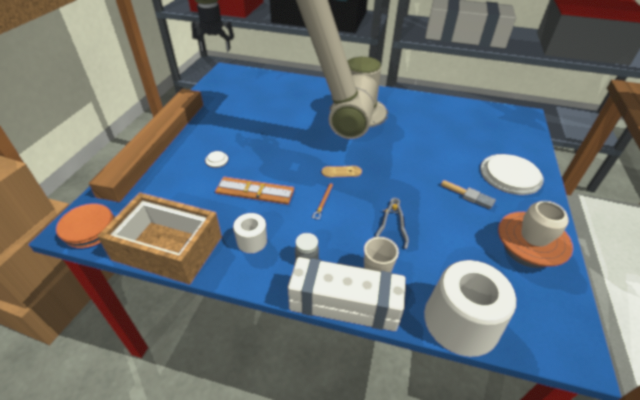

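The top view shows the callipers with tips up at about (242,165) and (272,168), bow at (250,225), and the board centred at about (414,222) with its stops at (407,219) and (423,222). The scene view agrees. Next I'll work out rough positions and the move that puts the wrist camera over the callipers.

Run:
```python
from h import *
c=cam("top")
for n,uv,z in[("tipL",(242,165),.008),("tipR",(272,168),.008),("bow",(250,226),.008),("stop1",(407,219),.019),("stop2",(423,222),.019),("rib",(316,273),.006),("plug",(480,272),.022),("tool",(333,218),.01),("mould",(398,140),.074),("beaker",(268,118),.098),("jar",(338,130),.075)]:
    print(n,ray(c,uv,z)[0].round(3))
w=cam("wrist");s=env.observe();T=np.array(s["tool_rot"]);o=-w[2].T@w[3]
print("cam in tool",T.T@(o-s["position"]),"R cam axes in tool\n",(T.T@w[2].T).round(3),w[1].round(1)[0])
crop=np.hstack([cv2.resize(c[0][155:235,215:295],(400,400),interpolation=cv2.INTER_CUBIC),cv2.resize(c[0][182:262,375:455],(400,400),interpolation=cv2.INTER_CUBIC)])
cv2.imwrite("pics/crop0.png",crop)
```

```text
tipL [0.671 0.267 0.008]
tipR [0.674 0.182 0.008]
bow [0.503 0.215 0.008]
stop1 [ 0.578 -0.205  0.019]
stop2 [ 0.576 -0.249  0.019]
rib [0.403 0.02  0.006]
plug [ 0.463 -0.408  0.022]
tool [ 0.555 -0.006  0.01 ]
mould [ 0.779 -0.151  0.074]
beaker [0.784 0.2   0.098]
jar [0.785 0.012 0.075]
cam in tool [-4.81422768e-05 -8.30609956e-02  2.98436324e-02] R cam axes in tool
 [[ 1.    -0.     0.001]
 [ 0.     0.944  0.33 ]
 [-0.001 -0.33   0.944]] [332.9   0.  315.9]
```

View pics/crop0.png

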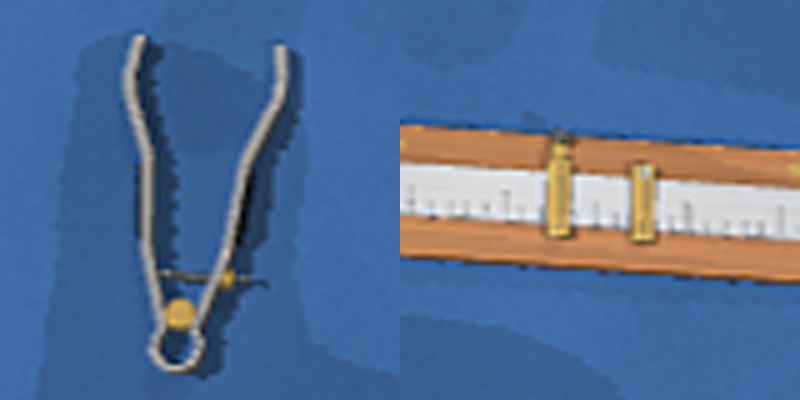

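The crop shows the slider (thumb screw at its far end) on the left and the fixed stop on the right, so board +x is roughly world +x. That means I can approach from the robot side with the tips pointing +x. I'll go via the board for a close look.

Call:
step_arm([
  {"x":-1.11,"y":-3.27,"z":0.78,"gripper":8.5},
  {"x":-1.11,"y":-3.27,"z":0.78},
  {"x":-1.11,"y":-3.27,"z":0.78},
  {"x":-1.11,"y":-3.27,"z":0.78},
  {"x":-1.11,"y":-3.27,"z":0.78},
  {"x":-1.11,"y":-3.27,"z":0.78},
  {"x":-1.11,"y":-3.27,"z":0.78},
  {"x":-1.11,"y":-3.27,"z":0.78},
  {"x":-1.11,"y":-3.27,"z":0.78},
  {"x":-1.11,"y":-3.27,"z":0.78},
  {"x":-1.11,"y":-3.27,"z":0.78},
  {"x":-1.11,"y":-3.27,"z":0.78},
  {"x":-1.11,"y":-3.27,"z":0.78},
  {"x":-1.11,"y":-3.27,"z":0.78},
  {"x":-1.11,"y":-3.27,"z":0.78},
  {"x":-1.11,"y":-3.27,"z":0.78},
  {"wz":0.1},
  {"wz":0.1},
  {},
], newtons=20)

```text
invalid input at $.increments[0]: expected keys x, y, z, wx, wy, wz, gripper
```

Run:
```python
from h import *
import pickle
c=cam("wrist");pickle.dump(c,open("board.pkl","wb")); cv2.imwrite("pics/w1.png",c[0])
s=env.observe();print(s["time_s"],s["position"],np.round(s["tool_rot"],3).tolist(),s["ft_force"])
```

```text
0.25 [ 0.13915437 -0.5320981   0.40444998] [[0.253, -0.967, 0.0], [-0.967, -0.253, 0.001], [-0.001, -0.0, -1.0]] [0.65391435 0.11104368 1.29849963]
```

View pics/w1.png

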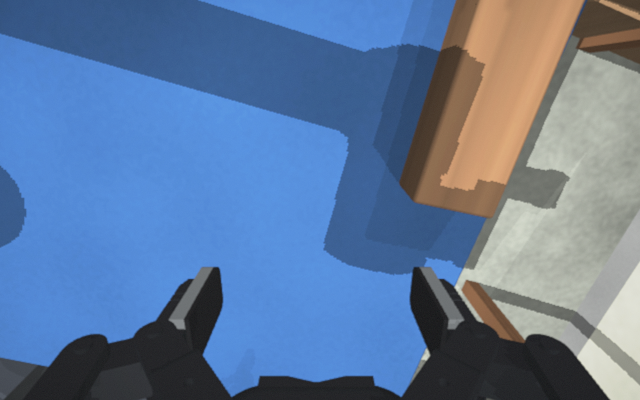

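The move was refused because every row needs all the keys. The picture shows only the start pose, with the fingers at about (200,300) and (430,300). I'll repeat it with full rows.

Call:
step_arm([
  {"x":-1.11,"y":-3.27,"z":0.78,"wx":0,"wy":0,"wz":0,"gripper":8.5},
  {"x":-1.11,"y":-3.27,"z":0.78,"wx":0,"wy":0,"wz":0,"gripper":8.5},
  {"x":-1.11,"y":-3.27,"z":0.78,"wx":0,"wy":0,"wz":0,"gripper":8.5},
  {"x":-1.11,"y":-3.27,"z":0.78,"wx":0,"wy":0,"wz":0,"gripper":8.5},
  {"x":-1.11,"y":-3.27,"z":0.78,"wx":0,"wy":0,"wz":0,"gripper":8.5},
  {"x":-1.11,"y":-3.27,"z":0.78,"wx":0,"wy":0,"wz":0,"gripper":8.5},
  {"x":-1.11,"y":-3.27,"z":0.78,"wx":0,"wy":0,"wz":0,"gripper":8.5},
  {"x":-1.11,"y":-3.27,"z":0.78,"wx":0,"wy":0,"wz":0,"gripper":8.5},
  {"x":-1.11,"y":-3.27,"z":0.78,"wx":0,"wy":0,"wz":0,"gripper":8.5},
  {"x":-1.11,"y":-3.27,"z":0.78,"wx":0,"wy":0,"wz":0,"gripper":8.5},
  {"x":-1.11,"y":-3.27,"z":0.78,"wx":0,"wy":0,"wz":0,"gripper":8.5},
  {"x":-1.11,"y":-3.27,"z":0.78,"wx":0,"wy":0,"wz":0,"gripper":8.5},
  {"x":-1.11,"y":-3.27,"z":0.78,"wx":0,"wy":0,"wz":0,"gripper":8.5},
  {"x":-1.11,"y":-3.27,"z":0.78,"wx":0,"wy":0,"wz":0,"gripper":8.5},
  {"x":-1.11,"y":-3.27,"z":0.78,"wx":0,"wy":0,"wz":0,"gripper":8.5},
  {"x":-1.11,"y":-3.27,"z":0.78,"wx":0,"wy":0,"wz":0,"gripper":8.5},
  {"x":0,"y":0,"z":0,"wx":0,"wy":0,"wz":0.1,"gripper":8.5},
  {"x":0,"y":0,"z":0,"wx":0,"wy":0,"wz":0.1,"gripper":8.5},
  {"x":0,"y":0,"z":0,"wx":0,"wy":0,"wz":0,"gripper":8.5},
], newtons=20)

```text
time_s: 2.15
position: [0.6006, -0.2277, 0.2796]
tool_rot: [[0.055, -0.998, -0.0], [-0.998, -0.055, 0.0], [-0.0, 0.0, -1.0]]
ft_force: [-0.9, 0.7, 0.6]
grip_width: 0.085
```

Run:
```python
from h import *
import pickle
c=cam("wrist");pickle.dump(c,open("board.pkl","wb")); cv2.imwrite("pics/w2.png",c[0])
s=env.observe();print(s["time_s"],s["position"],np.round(s["tool_rot"],3).tolist(),s["ft_force"])
```

```text
2.2 [ 0.600423   -0.22785626  0.27974514] [[0.058, -0.998, -0.0], [-0.998, -0.058, 0.0], [-0.0, 0.0, -1.0]] [ 0.66621193 -0.00460481  1.01396908]
```

View pics/w2.png

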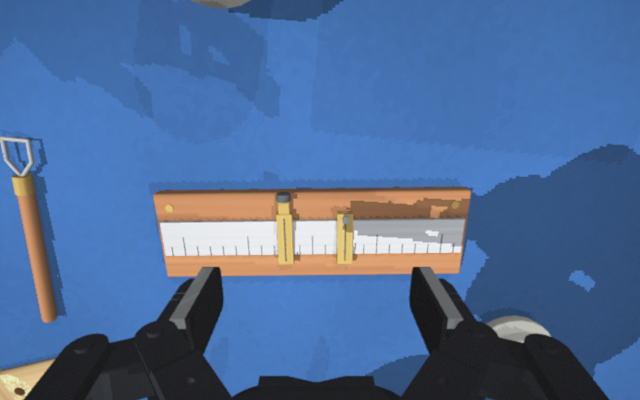

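The wrist view shows the board spanning (155–470, 190–275), with the slider's line at about column 285 (rows 218–262, thumb screw at row 200) and the fixed stop's line at about column 345. I'll extract the lines and locate them.

Run:
```python
from h import *
import pickle
c=pickle.load(open("board.pkl","rb"));im=c[0]
g=im.astype(int).sum(2); out={}
for n,a in(("slide",276),("fixed",336)):
    pts=[]
    print(n);
    for r in range(212,268,6): print(r,[int(v) for v in g[r,a:a+19]])
    hsv=cv2.cvtColor(im,cv2.COLOR_BGR2HSV)[205:272,a-4:a+24]
    m=cv2.inRange(hsv,(15,100,90),(30,255,255)); ys,xs=np.where(m); print("brass rows",ys.min()+205,ys.max()+205,"cols",xs.min()+a-4,xs.max()+a-4)
```

```text
slide
212 [340, 304, 456, 544, 541, 535, 537, 540, 540, 537, 539, 542, 519, 385, 257, 262, 280, 294, 305]
218 [493, 545, 550, 547, 550, 553, 543, 512, 501, 531, 540, 540, 538, 543, 552, 468, 312, 247, 251]
224 [633, 561, 545, 543, 546, 555, 551, 468, 387, 491, 541, 540, 537, 544, 541, 512, 458, 478, 501]
230 [630, 565, 545, 546, 545, 548, 551, 492, 397, 482, 542, 541, 538, 539, 545, 530, 446, 449, 503]
236 [644, 554, 545, 547, 544, 548, 553, 516, 418, 448, 528, 545, 540, 537, 546, 545, 454, 440, 505]
242 [670, 612, 558, 548, 547, 549, 556, 550, 466, 416, 511, 545, 540, 537, 544, 548, 454, 440, 509]
248 [673, 617, 567, 549, 548, 544, 549, 551, 479, 393, 490, 544, 540, 535, 540, 543, 489, 433, 493]
254 [558, 510, 521, 544, 549, 546, 550, 551, 505, 405, 472, 540, 542, 534, 538, 544, 526, 404, 345]
260 [511, 500, 533, 558, 552, 550, 545, 549, 534, 446, 420, 512, 540, 535, 538, 546, 542, 420, 364]
266 [476, 468, 454, 452, 451, 453, 454, 452, 456, 453, 452, 454, 454, 456, 451, 453, 465, 476, 478]
brass rows 205 264 cols 275 294
fixed
212 [385, 349, 314, 304, 304, 324, 341, 339, 338, 335, 3
[... 275 characters left out ...]
48, 555, 555, 483, 346, 330, 363, 363, 367, 364, 365, 390, 472, 584]
236 [596, 553, 548, 553, 550, 550, 555, 557, 458, 383, 498, 548, 546, 540, 547, 555, 491, 487, 662]
242 [585, 565, 556, 550, 551, 550, 557, 555, 475, 425, 513, 550, 545, 541, 546, 550, 504, 652, 692]
248 [548, 526, 550, 551, 552, 551, 555, 555, 467, 421, 516, 544, 542, 546, 548, 558, 519, 485, 498]
254 [391, 468, 546, 556, 546, 553, 556, 533, 434, 433, 523, 545, 537, 538, 549, 547, 426, 306, 316]
260 [425, 486, 545, 554, 553, 550, 558, 536, 475, 488, 536, 544, 537, 539, 548, 526, 460, 414, 412]
266 [465, 462, 462, 463, 464, 462, 472, 473, 464, 461, 464, 476, 481, 479, 479, 476, 477, 481, 478]
brass rows 210 263 cols 336 353
```

Run:
```python
from h import *
import pickle
c=pickle.load(open("board.pkl","rb"))
L=ray(c,[(283.9,220),(285.6,262),(345.1,220),(344.4,260)],.019); print(L.round(4))
s,f=(L[0]+L[1])/2,(L[2]+L[3])/2
print("board corners",ray(c,[(154,192),(470,188),(460,272),(167,277)],.012).round(4).tolist())
d=s-f; print("mid",((s+f)/2).round(4),"vec",d.round(4),"gap",np.linalg.norm(d), "len",np.linalg.norm(L[0]-L[1]),np.linalg.norm(L[2]-L[3]))
```

```text
[[ 0.586  -0.2049  0.019 ]
 [ 0.5504 -0.2071  0.019 ]
 [ 0.5885 -0.2508  0.019 ]
 [ 0.5547 -0.2531  0.019 ]]
board corners [[0.6004, -0.1066, 0.012], [0.6165, -0.3426, 0.012], [0.5449, -0.3494, 0.012], [0.527, -0.1096, 0.012]]
mid [ 0.5699 -0.229   0.019 ] vec [-0.0034  0.0459 -0.    ] gap 0.04601617448301445 len 0.03567577605559283 0.03390911758852849
```

Gap is about 46 mm, board yaw about +4°, and the mid-point between the lines is (0.570, −0.229). Now over to the callipers.

Call:
step_arm([
  {"x":-3.72,"y":-0.22,"z":0,"wx":0,"wy":0,"wz":0,"gripper":8.5},
  {"x":-3.72,"y":-0.22,"z":0,"wx":0,"wy":0,"wz":0,"gripper":8.5},
  {"x":-3.72,"y":-0.22,"z":0,"wx":0,"wy":0,"wz":0,"gripper":8.5},
  {"x":-3.72,"y":-0.22,"z":0,"wx":0,"wy":0,"wz":0,"gripper":8.5},
  {"x":-3.72,"y":-0.22,"z":0,"wx":0,"wy":0,"wz":0,"gripper":8.5},
  {"x":-3.72,"y":-0.22,"z":0,"wx":0,"wy":0,"wz":0,"gripper":8.5},
  {"x":-3.72,"y":-0.22,"z":0,"wx":0,"wy":0,"wz":0,"gripper":8.5},
  {"x":-3.72,"y":-0.22,"z":0,"wx":0,"wy":0,"wz":0,"gripper":8.5},
  {"x":-3.72,"y":-0.22,"z":0,"wx":0,"wy":0,"wz":0,"gripper":8.5},
  {"x":-3.72,"y":-0.22,"z":0,"wx":0,"wy":0,"wz":0,"gripper":8.5},
  {"x":-3.72,"y":-0.22,"z":0,"wx":0,"wy":0,"wz":0,"gripper":8.5},
  {"x":-3.72,"y":-0.22,"z":0,"wx":0,"wy":0,"wz":0,"gripper":8.5},
  {"x":0,"y":0,"z":0,"wx":0,"wy":0,"wz":0,"gripper":8.5},
])

```text
time_s: 3.5
position: [0.6011, 0.2229, 0.2799]
tool_rot: [[0.063, -0.998, 0.0], [-0.998, -0.063, 0.001], [-0.001, -0.0, -1.0]]
ft_force: [0.1, -0.9, -0.7]
grip_width: 0.085
```

Run:
```python
from h import *
import pickle
c=cam("wrist");pickle.dump(c,open("cal.pkl","wb")); cv2.imwrite("pics/w3.png",c[0])
s=env.observe();print(s["time_s"],s["position"],np.round(s["tool_rot"],3).tolist(),s["ft_force"])
```

```text
3.55 [0.60145967 0.22084699 0.27983356] [[0.061, -0.998, 0.0], [-0.998, -0.061, 0.0], [-0.0, -0.0, -1.0]] [ 0.45117123 -0.44241773 -0.10449313]
```

View pics/w3.png

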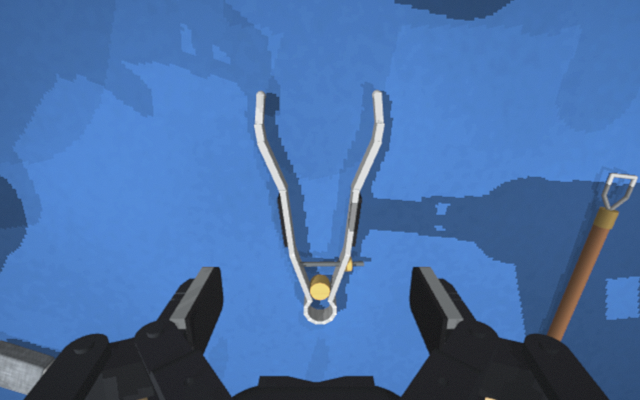

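The wrist view shows the tips at (260,93) and (378,91), the bow end at (320,324), and the black grips at about (283,220) and (355,220). I'll work out the grasp pose from these.

Run:
```python
from h import *
import pickle
c=pickle.load(open("cal.pkl","rb"));im=c[0]
hsv=cv2.cvtColor(im,cv2.COLOR_BGR2HSV)
m=(hsv[...,2]<60)&True; m[:150]=0; m[255:]=0; m[:,:260]=0; m[:,380:]=0
n,l,st,ce=cv2.connectedComponentsWithStats(m.astype(np.uint8))
for i in range(1,n):
    if st[i,4]>25: print("grip",st[i],ce[i])
tl=ray(c,(260,93),.012)[0]; tr=ray(c,(378,91),.012)[0]; b=ray(c,(320,324),.012)[0]
tm=(tl+tr)/2; d=tm-b; L=np.hypot(*d[:2]); u=d/L
print("tips",tl.round(4),tr.round(4),"sep",np.linalg.norm(tl-tr),"bow",b.round(4),"L",L,"yaw axis",np.degrees(np.arctan2(u[1],u[0])),"yaw tips",np.degrees(np.arctan2(tl[1]-tr[1],tl[0]-tr[0]))-90)
g=tm-.092*u; g2=b+.094*u; print("grip",g.round(4),g2.round(4))
s=env.observe();T=np.array(s["tool_rot"]);print("tool delta cm",(T.T@(g-s["position"])*100).round(2), "tool yaw",np.degrees(np.arctan2(T[0,0],-T[1,0])))
```

```text
grip [278 196   9  50  89] [281.79775281 220.74157303]
grip [353 196   8  50 106] [356.97169811 218.78301887]
tips [0.676  0.2654 0.012 ] [0.6823 0.1853 0.012 ] sep 0.08031521814414663 bow [0.4876 0.2119 0.012 ] L 0.1921132187921499 yaw axis 4.020461417521531 yaw tips 4.499031080793429
grip [0.5874 0.2189 0.012 ] [0.5813 0.2185 0.012 ]
tool delta cm [ 0.11  1.41 26.78] tool yaw 3.4872506802077834
```

Call:
step_arm([
  {"x":0.05,"y":0.83,"z":1.5,"wx":0,"wy":0,"wz":-0.014,"gripper":8.5},
  {"x":0.06,"y":0.82,"z":2.0,"wx":0,"wy":0,"wz":0,"gripper":8.5},
  {"x":0,"y":0,"z":2.5,"wx":0,"wy":0,"wz":0,"gripper":8.5},
  {"x":0,"y":0,"z":2.0,"wx":0,"wy":0,"wz":0,"gripper":8.5},
  {"x":0,"y":0,"z":1.0,"wx":0,"wy":0,"wz":0,"gripper":8.5},
  {"x":0,"y":0,"z":0,"wx":0,"wy":0,"wz":0,"gripper":8.5},
  {"x":0,"y":0,"z":0,"wx":0,"wy":0,"wz":0,"gripper":8.5},
])

```text
time_s: 4.25
position: [0.5859, 0.2166, 0.1908]
tool_rot: [[0.07, -0.998, 0.001], [-0.998, -0.07, 0.0], [-0.0, -0.001, -1.0]]
ft_force: [0.3, 0.1, -0.4]
grip_width: 0.085
```

Run:
```python
from h import *
c=cam("wrist"); cv2.imwrite("pics/w4.png",c[0])
s=env.observe();print(s["time_s"],s["position"],np.round(s["tool_rot"],3).tolist(),s["ft_force"])
```

```text
4.3 [0.58585722 0.21682699 0.19106134] [[0.07, -0.998, 0.002], [-0.998, -0.07, 0.0], [-0.0, -0.002, -1.0]] [ 0.26441451 -0.24289137 -0.33883895]
```

View pics/w4.png

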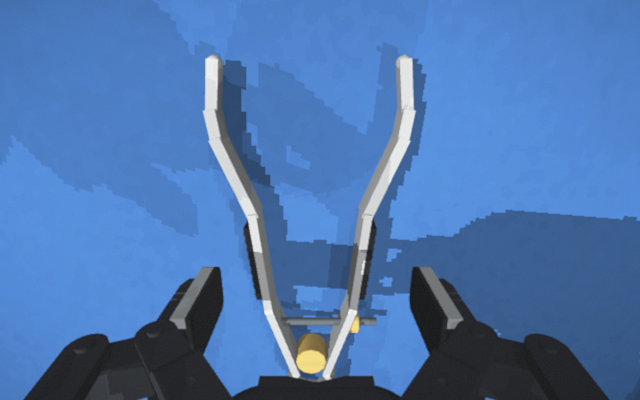

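The tips are at (213,58) and (404,58), and the grips span rows about 222–300. The callipers sit slightly left of the gripper's centre, so I'll work out the correction.

Run:
```python
from h import *
c=cam("wrist");s=env.observe();T=np.array(s["tool_rot"]);p=np.array(s["position"])
f=lambda uv,z:(T.T@(ray(c,uv,z)[0]-p)*1000)[:2].round(1)
print("tips",f((213,58),.012),f((404,58),.012),"grip L front/rear",f((246,224),.016),f((264,299),.016),"R",f((376,222),.016),f((367,298),.016),"nut-bar", f((270,320),.010),f((352,320),.010))
```

```text
tips [-41.9 -93.3] [ 37.1 -93.3] grip L front/rear [-32.5 -20.5] [-26.2  21.5] R [ 29.  -21.5] [26.9 20.9] nut-bar [-24.7  39.4] [20.5 39.5]
```

Call:
step_arm([
  {"x":-0.1,"y":0,"z":0.5,"wx":0,"wy":0,"wz":-0.012,"gripper":8.5},
  {"x":0,"y":0,"z":0.6,"wx":0,"wy":0,"wz":0,"gripper":8.5},
  {"x":0,"y":0,"z":0.6,"wx":0,"wy":0,"wz":0,"gripper":8.5},
  {"x":0,"y":0,"z":0.4,"wx":0,"wy":0,"wz":0,"gripper":7.5},
  {"x":0,"y":0,"z":0,"wx":0,"wy":0,"wz":0,"gripper":6.5},
  {"x":0,"y":0,"z":0,"wx":0,"wy":0,"wz":0,"gripper":6.5},
  {"x":0,"y":0,"z":0,"wx":0,"wy":0,"wz":0,"gripper":6.5},
], newtons=40)

```text
time_s: 5.05
position: [0.5855, 0.2182, 0.1691]
tool_rot: [[0.082, -0.997, 0.0], [-0.997, -0.082, 0.0], [-0.0, -0.0, -1.0]]
ft_force: [-0.6, 0.1, -0.1]
grip_width: 0.065
```

Run:
```python
from h import *
c=cam("wrist"); cv2.imwrite("pics/w5.png",c[0])
s=env.observe();print(s["time_s"],s["position"],s["grip_width"],s["ft_force"])
```

```text
5.1 [0.58544953 0.21818143 0.16915914] 0.06489783918834705 [ 0.06165386  0.15706483 -0.59113264]
```

View pics/w5.png

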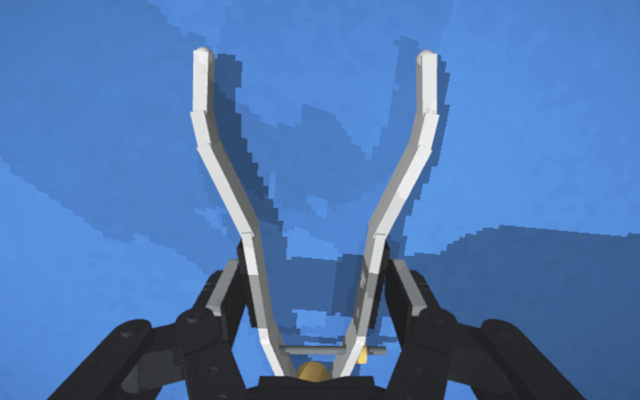

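The callipers are centred (tips at columns 203 and 428) with the fingers flanking both grips. I'll raise 2 mm to allow for the pad swing, squeeze part way, lift and look.

Call:
step_arm([
  {"x":0,"y":0,"z":-0.2,"wx":0,"wy":0,"wz":0,"gripper":6.0},
  {"x":0,"y":0,"z":0,"wx":0,"wy":0,"wz":0,"gripper":5.6},
  {"x":0,"y":0,"z":0,"wx":0,"wy":0,"wz":0,"gripper":5.2},
  {"x":0,"y":0,"z":0,"wx":0,"wy":0,"wz":0,"gripper":4.9},
  {"x":0,"y":0,"z":0,"wx":0,"wy":0,"wz":0,"gripper":4.9},
  {"x":0,"y":0,"z":0,"wx":0,"wy":0,"wz":0,"gripper":4.9},
])

```text
time_s: 5.7
position: [0.5857, 0.2182, 0.1722]
tool_rot: [[0.082, -0.997, 0.003], [-0.997, -0.082, 0.0], [-0.0, -0.003, -1.0]]
ft_force: [-0.8, -0.3, 7.7]
grip_width: 0.0494
```

Run:
```python
from h import *
s=env.observe();print(s["time_s"],s["position"],s["grip_width"],s["ft_force"])
```

```text
5.7 [0.58572677 0.21823248 0.17224567] 0.049411423761158244 [-0.76252963 -0.25384217  7.6855109 ]
```

Call:
step_arm([
  {"x":0,"y":0,"z":-0.3,"wx":0,"wy":0,"wz":0,"gripper":4.9},
  {"x":0,"y":0,"z":-0.7,"wx":0,"wy":0,"wz":0,"gripper":4.9},
  {"x":0,"y":0,"z":-1.5,"wx":0,"wy":0,"wz":0,"gripper":4.9},
  {"x":0,"y":0,"z":-2.0,"wx":0,"wy":0,"wz":0,"gripper":4.9},
  {"x":0,"y":0,"z":-1.5,"wx":0,"wy":0,"wz":0,"gripper":4.9},
  {"x":0,"y":0,"z":0,"wx":0,"wy":0,"wz":0,"gripper":4.9},
  {"x":0,"y":0,"z":0,"wx":0,"wy":0,"wz":0,"gripper":4.9},
  {"x":0,"y":0,"z":0,"wx":0,"wy":0,"wz":0,"gripper":4.9},
])

```text
time_s: 6.5
position: [0.5851, 0.2181, 0.2298]
tool_rot: [[0.082, -0.997, -0.002], [-0.997, -0.082, -0.0], [0.0, 0.002, -1.0]]
ft_force: [0.8, -0.7, -2.5]
grip_width: 0.049
```

Run:
```python
from h import *
c=cam("wrist"); t=cam("scene"); 
s=env.observe();print(s["time_s"],s["position"],s["grip_width"],s["ft_force"])
p=proj(t,[s["position"][0],s["position"][1],.08])[0].astype(int); print(p)
cr=cv2.resize(t[0][p[1]-40:p[1]+60,p[0]-50:p[0]+50],(400,400),interpolation=cv2.INTER_CUBIC)
cv2.imwrite("pics/w6.png",np.hstack([cv2.resize(c[0],(400,250)),cr[:250]*0+cr[75:325]]))
cv2.imwrite("pics/w6full.png",c[0])
```

```text
6.6 [0.58525614 0.21812685 0.22994508] 0.04913593239480447 [ 0.21112476 -0.17872833 -1.82703948]
[395 203]
```

View pics/w6.png

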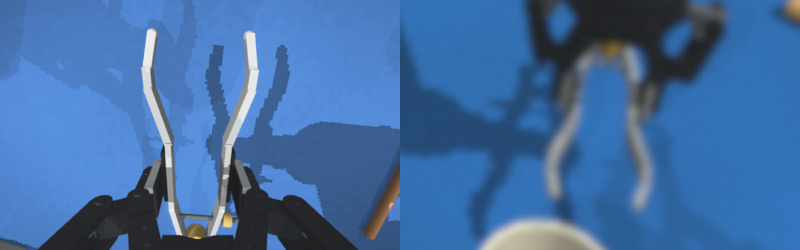

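The callipers are held (about −1.8 N at the wrist, matching their weight), roughly level, with a tip gap of about 57 mm. Now to carry them over to the board.

Call:
step_arm([
  {"x":1.0,"y":0.33,"z":0,"wx":0,"wy":0,"wz":0,"gripper":4.9},
  {"x":2.0,"y":0.66,"z":0,"wx":0,"wy":0,"wz":0,"gripper":4.9},
  {"x":3.0,"y":0.99,"z":0,"wx":0,"wy":0,"wz":0,"gripper":4.9},
  {"x":3.5,"y":1.16,"z":0,"wx":0,"wy":0,"wz":0,"gripper":4.9},
  {"x":3.5,"y":1.16,"z":0,"wx":0,"wy":0,"wz":0,"gripper":4.9},
  {"x":3.5,"y":1.16,"z":0,"wx":0,"wy":0,"wz":0,"gripper":4.9},
  {"x":3.5,"y":1.16,"z":0,"wx":0,"wy":0,"wz":0,"gripper":4.9},
  {"x":3.5,"y":1.16,"z":0,"wx":0,"wy":0,"wz":0,"gripper":4.9},
  {"x":3.5,"y":1.16,"z":0,"wx":0,"wy":0,"wz":0,"gripper":4.9},
  {"x":3.5,"y":1.16,"z":0,"wx":0,"wy":0,"wz":0,"gripper":4.9},
  {"x":3.5,"y":1.16,"z":0,"wx":0,"wy":0,"wz":0,"gripper":4.9},
  {"x":3.5,"y":1.16,"z":0,"wx":0,"wy":0,"wz":0,"gripper":4.9},
  {"x":3.0,"y":0.99,"z":0,"wx":0,"wy":0,"wz":0,"gripper":4.9},
  {"x":2.0,"y":0.66,"z":0,"wx":0,"wy":0,"wz":0,"gripper":4.8},
  {"x":1.24,"y":0.41,"z":0,"wx":0,"wy":0,"wz":0,"gripper":4.7},
  {"x":0.5,"y":0.17,"z":0,"wx":0,"wy":0,"wz":0,"gripper":4.6},
  {"x":0,"y":0,"z":0,"wx":0,"wy":0,"wz":0,"gripper":4.5},
  {"x":0,"y":0,"z":0,"wx":0,"wy":0,"wz":0,"gripper":4.42},
  {"x":0,"y":0,"z":0,"wx":0,"wy":0,"wz":0,"gripper":4.42},
  {"x":0,"y":0,"z":0,"wx":0,"wy":0,"wz":0,"gripper":4.42},
])

```text
time_s: 8.6
position: [0.4757, -0.2341, 0.2309]
tool_rot: [[0.083, -0.997, -0.0], [-0.997, -0.083, 0.0], [-0.0, 0.0, -1.0]]
ft_force: [0.3, -0.3, -0.6]
grip_width: 0.0442
```

Run:
```python
from h import *
import pickle
c=cam("wrist"); cv2.imwrite("pics/w7.png",c[0]); pickle.dump(c,open("w7.pkl","wb"))
s=env.observe();print(s["time_s"],s["position"],s["grip_width"],s["ft_force"],np.round(s["tool_rot"],3).tolist())
```

```text
8.65 [ 0.47569939 -0.23416008  0.23095763] 0.04442252987819496 [-0.94356113  0.78390442 -1.26105075] [[0.083, -0.997, -0.0], [-0.997, -0.083, 0.0], [-0.0, 0.0, -1.0]]
```

View pics/w7.png

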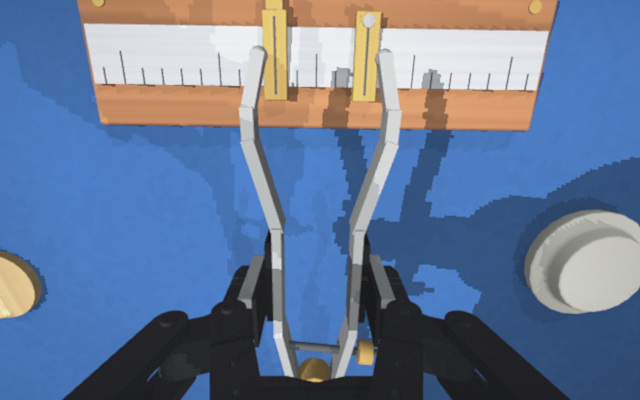

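The tips are at (258,47) and (384,51), the slider's line is near column 275 and the fixed line near 366, both rows about 15–97. I'll compare tips and lines in tool axes.

Run:
```python
from h import *
import pickle
c=pickle.load(open("w7.pkl","rb"));im=c[0];g=im.astype(int).sum(2)
P=np.array([0.4757,-0.2342,0.2309]);T=np.array([[.083,-.997,0],[-.997,-.083,0],[0,0,-1]])
tool=lambda w:(T.T@(w-P)*1000)
def dark(r,a,b):
    w=np.clip(500-g[r,a:b],0,None).astype(float); return (w@np.arange(a,b))/w.sum()
for n,a in(("slide",270),("fixed",361)):
    rows=[28,40,55,70,85,92]; cs=[dark(r,a,a+11) for r in rows]; print(n,np.round(cs,1))
    print([int(g[r,a:a+11].min()) for r in range(6,102,4)])
    print(tool(ray(c,(np.array(cs)[[0,-1]].mean(),58),.019)[0]).round(1))
for r in (47,56,64): print(r,[int(v) for v in g[r,244:272:2]],[int(v) for v in g[r,372:402:2]])
for h in(.062,.066,.070,.074):
    a,b=tool(ray(c,(258,47),h)[0]),tool(ray(c,(384,51),h)[0]); print(h,a.round(1),b.round(1),"sep",np.linalg.norm(a-b).round(1),"mid",((a+b)/2).round(1))
```

```text
slide [274.  274.2 274.4 275.1 275.3 275.5]
[540, 515, 543, 345, 369, 361, 363, 362, 359, 367, 371, 368, 390, 340, 332, 333, 330, 333, 333, 329, 339, 348, 430, 498]
[-20.4 -95.5 211.9]
fixed [367.9 367.2 366.2 365.5 364.4 364.1]
[397, 395, 530, 536, 536, 508, 364, 375, 349, 362, 366, 374, 373, 365, 365, 377, 386, 366, 369, 368, 385, 358, 366, 543]
[ 25.6 -95.5 211.9]
47 [721, 723, 723, 721, 651, 543, 541, 511, 441, 369, 495, 563, 556, 562] [546, 546, 552, 474, 587, 714, 689, 703, 711, 708, 708, 706, 708, 707, 708]
56 [714, 714, 710, 659, 659, 660, 657, 659, 660, 662, 379, 333, 487, 516] [543, 542, 470, 461, 658, 655, 656, 653, 653, 652, 652, 697, 702, 702, 702]
64 [684, 681, 663, 660, 661, 661, 660, 659, 664, 448, 273, 503, 516, 518] [542, 552, 431, 368, 581, 655, 655, 655, 653, 654, 651, 697, 712, 711, 712]
0.062 [-21.8 -96.5 168.9] [ 26.4 -95.1 168.9] sep 48.2 mid [  2.3 -95.8 168.9]
0.066 [-21.2 -96.1 164.9] [ 25.6 -94.7 164.9] sep 46.8 mid [  2.2 -95.4 164.9]
0.07 [-20.5 -95.7 160.9] [ 24.9 -94.4 160.9] sep 45.4 mid [  2.2 -95.1 160.9]
0.074 [-19.9 -95.3 156.9] [ 24.1 -94.  156.9] sep 44.1 mid [  2.1 -94.7 156.9]
```

The tips straddle the lines to within about 0.5 mm sideways and 1 mm lengthways, and the gap is about right. I'll descend 28 mm and recheck from close up.

Call:
step_arm([
  {"x":0.04,"y":0,"z":0.4,"wx":0,"wy":0,"wz":0,"gripper":4.42},
  {"x":0,"y":0,"z":0.6,"wx":0,"wy":0,"wz":0,"gripper":4.42},
  {"x":0,"y":0,"z":0.6,"wx":0,"wy":0,"wz":0,"gripper":4.42},
  {"x":0,"y":0,"z":0.5,"wx":0,"wy":0,"wz":0,"gripper":4.42},
  {"x":0,"y":0,"z":0.4,"wx":0,"wy":0,"wz":0,"gripper":4.42},
  {"x":0,"y":0,"z":0.3,"wx":0,"wy":0,"wz":0,"gripper":4.42},
  {"x":0,"y":0,"z":0,"wx":0,"wy":0,"wz":0,"gripper":4.42},
  {"x":0,"y":0,"z":0,"wx":0,"wy":0,"wz":0,"gripper":4.42},
])

```text
time_s: 9.45
position: [0.4756, -0.2352, 0.203]
tool_rot: [[0.082, -0.997, 0.0], [-0.997, -0.082, -0.0], [0.0, -0.0, -1.0]]
ft_force: [-0.5, 0.1, -1.6]
grip_width: 0.0441
```

Run:
```python
from h import *
import pickle
c=cam("wrist"); pickle.dump(c,open("w8.pkl","wb")); t=cam("scene"); 
s=env.observe();print(s["time_s"],s["position"],s["grip_width"],s["ft_force"],np.round(s["tool_rot"],3).tolist())
pickle.dump((s["position"],s["tool_rot"]),open("s8.pkl","wb"))
p=proj(t,[.53,-.23,.03])[0].astype(int); print(p)
a=cv2.resize(c[0][0:140,200:440],(720,420),interpolation=cv2.INTER_CUBIC)
b=cv2.resize(t[0][p[1]-15:p[1]+25,p[0]-60:p[0]+60],(720,180)[0:2],interpolation=cv2.INTER_CUBIC)
cv2.imwrite("pics/w8.png",np.vstack([a,b[:180]]))
```

```text
9.55 [ 0.47561065 -0.23516433  0.20315308] 0.04445070862612813 [-0.78746721  0.08162018 -1.96322201] [[0.082, -0.997, 0.0], [-0.997, -0.082, -0.0], [0.0, -0.0, -1.0]]
[257 175]
```

View pics/w8.png

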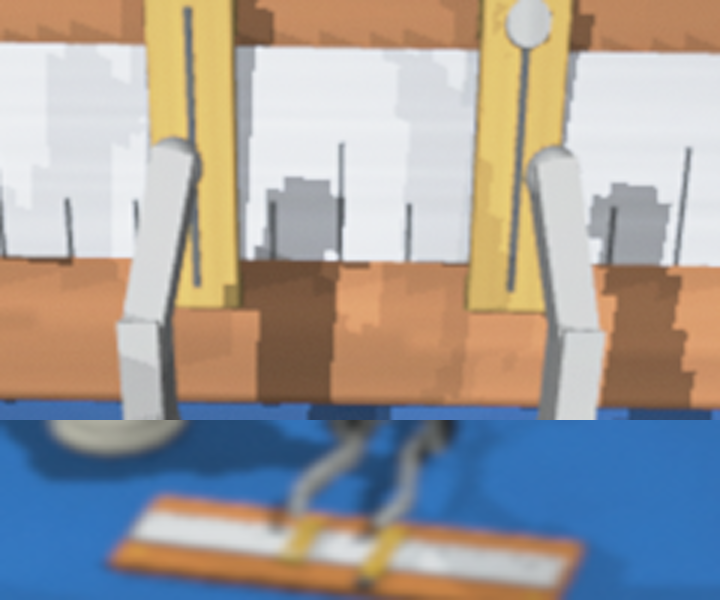

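The close view shows the tip ends at about (258,48) and (384.5,51) and lines at about (264,60) and (373,50). Some of that offset is parallax, which I'll resolve for plausible tip heights.

Run:
```python
from h import *
import pickle
c=pickle.load(open("w8.pkl","rb"));p,T=map(np.array,pickle.load(open("s8.pkl","rb")))
g=c[0].astype(int).sum(2)
tool=lambda w:(T.T@(w-p)*1000)
px=lambda u,v:(200+u/3,v/3)
Ls=[tool(ray(c,px(*q),.019)[0]) for q in((187,10),(197,285))]; Lf=[tool(ray(c,px(*q),.019)[0]) for q in((525,50),(512,290))]
print("slide line",np.round(Ls,1).tolist(),"fixed",np.round(Lf,1).tolist())
for h in(.030,.034,.038,.042):
    a,b=tool(ray(c,px(173,150),h)[0]),tool(ray(c,px(553,157),h)[0])
    at=lambda L,y:np.interp(y,[L[0][1],L[1][1]],[L[0][0],L[1][0]])
    print("top z",h,a.round(1),b.round(1),"sep",np.linalg.norm(a-b).round(1),"off L,R",(a[0]-at(Ls,a[1])).round(1),(b[0]-at(Lf,b[1])).round(1))
# shadow-independent height check from top camera row count
```

```text
slide line [[-21.3, -114.0, 184.2], [-21.8, -78.4, 184.2]] fixed [[24.8, -109.2, 184.2], [24.7, -77.7, 184.2]]
top z 0.03 [-22.5 -95.7 173.2] [ 27.4 -94.8 173.2] sep 49.9 off L,R -0.9 2.7
top z 0.034 [-21.9 -95.3 169.2] [ 26.7 -94.5 169.2] sep 48.5 off L,R -0.3 1.9
top z 0.038 [-21.2 -95.  165.2] [ 25.9 -94.2 165.2] sep 47.1 off L,R 0.3 1.2
top z 0.042 [-20.6 -94.6 161.2] [ 25.2 -93.8 161.2] sep 45.8 off L,R 1.0 0.4
```

Tip height comes out at about 17 mm above the stops, from the known gap. The sideways offset is about 0.7 mm. I'll shift back 0.7 mm, drop 4 mm more to sit mid-band, and hold.

Call:
step_arm([
  {"x":-0.07,"y":0,"z":0.2,"wx":0,"wy":0,"wz":0,"gripper":4.4},
  {"x":0,"y":0,"z":0.2,"wx":0,"wy":0,"wz":0,"gripper":4.4},
  {"x":0,"y":0,"z":0,"wx":0,"wy":0,"wz":0,"gripper":4.4},
  {"x":0,"y":0,"z":0,"wx":0,"wy":0,"wz":0,"gripper":4.4},
  {"x":0,"y":0,"z":0,"wx":0,"wy":0,"wz":0,"gripper":4.4},
  {"x":0,"y":0,"z":0,"wx":0,"wy":0,"wz":0,"gripper":4.4},
])

```text
time_s: 10.15
position: [0.4755, -0.2344, 0.199]
tool_rot: [[0.082, -0.997, 0.0], [-0.997, -0.082, -0.0], [0.0, -0.0, -1.0]]
ft_force: [0.3, 0.6, -2.1]
grip_width: 0.0444
```

Run:
```python
from h import *
import pickle
c=cam("wrist"); pickle.dump(c,open("w9.pkl","wb")); S=[env.observe()]
t=cam("top");S.append(env.observe()); s=S[0]
for q in S: print(q["time_s"],q["position"],q["grip_width"],q["ft_force"])
pickle.dump((s["position"],s["tool_rot"]),open("s9.pkl","wb"))
a=cv2.resize(c[0][0:140,200:440],(720,420),interpolation=cv2.INTER_CUBIC)
cv2.imwrite("pics/w9.png",a)
```

```text
10.2 [ 0.47551845 -0.23446539  0.19898279] 0.04442298277924492 [-0.64319235 -0.13521215 -1.15623225]
10.25 [ 0.47553272 -0.23444741  0.19895815] 0.04412508524421082 [ 0.74464318  0.1851545  -2.02738219]
```

View pics/w9.png

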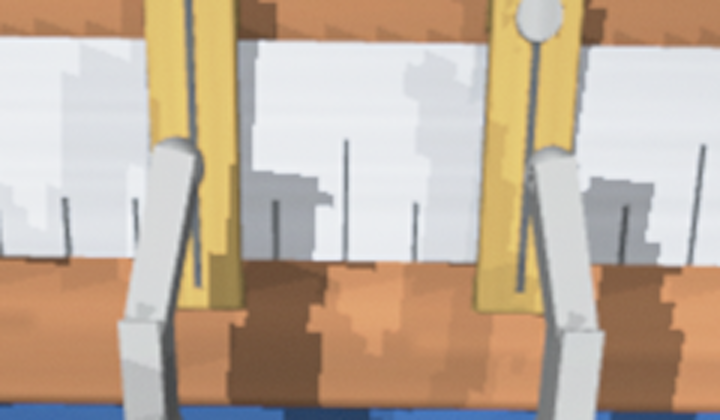

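The tips are now at (258,50) and (384,52), with the slider's line running (263,3)→(266,95) and the fixed line (378,17)→(373,97). Final offset check:

Run:
```python
from h import *
import pickle
c=pickle.load(open("w9.pkl","rb"));p,T=map(np.array,pickle.load(open("s9.pkl","rb")))
g=c[0].astype(int).sum(2)
tool=lambda w:(T.T@(w-p)*1000)
px=lambda u,v:(200+u/3,v/3)
def cen(r,a,b,lo,hi):
    x=np.arange(a,b); w=((g[r,a:b]>lo)&(g[r,a:b]<hi)); return x[w].mean() if w.any() else None
Ls=[tool(ray(c,px(*q),.019)[0]) for q in((190,30),(198,285))]; Lf=[tool(ray(c,px(*q),.019)[0]) for q in((535,50),(520,290))]
print("slide",np.round(Ls,1).tolist(),"fixed",np.round(Lf,1).tolist())
at=lambda L,y:np.interp(y,[L[0][1],L[1][1]],[L[0][0],L[1][0]])
for h in(.030,.034,.038):
    a,b=tool(ray(c,px(174,150),h)[0]),tool(ray(c,px(552,157),h)[0])
    print("top z",h,a.round(1),b.round(1),"sep",np.linalg.norm(a-b).round(1),"off L,R",(a[0]-at(Ls,a[1])).round(1),(b[0]-at(Lf,b[1])).round(1))
# kink joints of the 20 mm bar: depth from its length too
for h in(.030,.034,.038):
    k=[tool(ray(c,px(*q),h)[0])for q in((143,320),(577,330))]; t=[tool(ray(c,px(*q),h)[0])for q in((174,148),(552,155))]
    print(h,[np.linalg.norm(i-j).round(1) for i,j in zip(k,t)])
```

```text
slide [[-20.5, -110.9, 180.0], [-21.0, -78.6, 180.0]] fixed [[25.5, -108.6, 180.0], [25.2, -77.9, 180.0]]
top z 0.03 [-21.7 -95.4 169. ] [ 26.6 -94.5 169. ] sep 48.3 off L,R -1.0 1.2
top z 0.034 [-21.1 -95.  165. ] [ 25.8 -94.2 165. ] sep 46.9 off L,R -0.3 0.4
top z 0.038 [-20.5 -94.7 161. ] [ 25.  -93.9 161. ] sep 45.5 off L,R 0.3 -0.3
0.03 [np.float64(21.8), np.float64(22.2)]
0.034 [np.float64(21.2), np.float64(21.5)]
0.038 [np.float64(20.6), np.float64(20.9)]
```

Offsets are within 1.2 mm at any plausible height, and the best estimate puts the tips 12–16 mm above the stops. Holding for over 2 s, then handing in.

Call:
step_arm([
  {"x":0,"y":0,"z":0,"wx":0,"wy":0,"wz":0,"gripper":4.4},
  {"x":0,"y":0,"z":0,"wx":0,"wy":0,"wz":0,"gripper":4.4},
  {"x":0,"y":0,"z":0,"wx":0,"wy":0,"wz":0,"gripper":4.4},
  {"x":0,"y":0,"z":0,"wx":0,"wy":0,"wz":0,"gripper":4.4},
  {"x":0,"y":0,"z":0,"wx":0,"wy":0,"wz":0,"gripper":4.4},
  {"x":0,"y":0,"z":0,"wx":0,"wy":0,"wz":0,"gripper":4.4},
  {"x":0,"y":0,"z":0,"wx":0,"wy":0,"wz":0,"gripper":4.4},
  {"x":0,"y":0,"z":0,"wx":0,"wy":0,"wz":0,"gripper":4.4},
  {"x":0,"y":0,"z":0,"wx":0,"wy":0,"wz":0,"gripper":4.4},
  {"x":0,"y":0,"z":0,"wx":0,"wy":0,"wz":0,"gripper":4.4},
  {"x":0,"y":0,"z":0,"wx":0,"wy":0,"wz":0,"gripper":4.4},
  {"x":0,"y":0,"z":0,"wx":0,"wy":0,"wz":0,"gripper":4.4},
  {"x":0,"y":0,"z":0,"wx":0,"wy":0,"wz":0,"gripper":4.4},
  {"x":0,"y":0,"z":0,"wx":0,"wy":0,"wz":0,"gripper":4.4},
  {"x":0,"y":0,"z":0,"wx":0,"wy":0,"wz":0,"gripper":4.4},
  {"x":0,"y":0,"z":0,"wx":0,"wy":0,"wz":0,"gripper":4.4},
  {"x":0,"y":0,"z":0,"wx":0,"wy":0,"wz":0,"gripper":4.4},
  {"x":0,"y":0,"z":0,"wx":0,"wy":0,"wz":0,"gripper":4.4},
  {"x":0,"y":0,"z":0,"wx":0,"wy":0,"wz":0,"gripper":4.4},
  {"x":0,"y":0,"z":0,"wx":0,"wy":0,"wz":0,"gripper":4.4},
])

```text
time_s: 12.25
position: [0.4755, -0.2344, 0.1989]
tool_rot: [[0.082, -0.997, -0.0], [-0.997, -0.082, 0.0], [-0.0, 0.0, -1.0]]
ft_force: [-0.1, -0.4, -1.7]
grip_width: 0.0447
```

Run:
```python
from h import *
import pickle
a=pickle.load(open("w9.pkl","rb"))[0]; b=cam("wrist")[0]; s=env.observe()
d=cv2.absdiff(a,b)[0:140,200:440].max(2); print("pixels changed",int((d>40).sum()),s["time_s"],s["position"],s["grip_width"],s["ft_force"])
if (d>40).sum()<150: env.close_job(); print("handed in")
```

```text
pixels changed 24 12.3 [ 0.47550464 -0.23442707  0.19892624] 0.044189186626957054 [-0.18203713 -0.03959185 -1.58754746]
the job is handed in; nothing more can be done
handed in
```

I picked up the callipers, carried them over the rule board and squeezed the grips to about 44 mm, which sets a tip gap of about 46 mm. I held that for over 2 s and handed the job in at 12.3 s, with the callipers still squeezed in the air. The hand-in gave no verdict.

- **Tips over the lines:** the last close picture put each tip within about 1 mm across its line and within a few mm of its middle.
- **Height above the stops:** about 12–16 mm. I could only work this out from the known gap, bar length and grasp height. Those three disagreed by a few mm, but all fell well inside the 4–22 mm allowed.
- **Steady and clear of the board:** the picture hardly changed over the hold (24 pixels). The wrist read only the callipers' own weight, about 1.6 N, so nothing was leaning on the board.
- **Squaring:** the callipers sit about 1° off square to the board, well within what the lines allow. They looked level, but I did not measure their tilt directly.
- **Other things on the bench:** I kept the path clear of them, but took no final picture to confirm that none had moved.

One move was refused at the start for a wrong row format, before the arm had moved.

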